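Clear the bangle stand and thread its bar

ROBOT

A 6-joint arm with a two-finger parallel gripper is mounted at the origin on the work surface. World frame = base frame: x ahead of the robot, y to its left, z up, the work surface at z = 0. Lengths are in m, angles in rad, forces in N, time in s.
With the tool pointing down it reaches from about 0.275 to 0.825 m from the base axis. Payload 4.9 kg.
Tool frame: the origin (TCP) lies on the centre line of the jaws, within the pads' length; the fingertips stand 8 mm ahead of it and the grasp point (between the pads) lies 11 mm behind it (robot.finger_overhang is the distance from the TCP to the fingertips, in m); z points along the fingers, y is the line along which they close (so a half turn about z gives the same grasp; the last joint's range is limited). The gripper opens to 85 mm and grips with 20 to 120 N. Pads are 22 mm wide; open, the fingers measure 114 mm over their backs; the gripper's body (76 mm by 85 mm) begins 54 mm behind the grasp point. The pads swing forward as they close: fully open they stand 13 mm farther back than shut.
Start: joints at [1.156, 0.326, -0.193, 1.052, 0, 1.437], TCP at [0.152, 0.528, 0.239] pointing down, gripper open.
Joint ranges: [-2.65, 2.65], [-0.97, 1.79], [-1.3, 1.35], [-1.93, 2.1], [-1.47, 1.37], [-3.14, 3.14]. Speed limits (rad/s): [2.57, 2.57, 3.14, 3.14, 3.14, 3.14].

INTERFACE

Orientations are given as a unit quaternion [w, x, y, z].
In Python, from workcell import robot gives the robot as it stands.
- The arm moves only by the tool creep_tool, called after "Emit:" in YAML: its name, and indented under it one key for each argument. Schema: {"type":"object","properties":{"motion":{"type":"array","items":{"type":"object","properties":{"aperture":{"type":"number"},"x":{"type":"number"},"y":{"type":"number"},"z":{"type":"number"},"yaw":{"type":"number"}},"additionalProperties":false,"required":["aperture"]},"minItems":1,"maxItems":10},"squeeze":{"type":"number"},"only":{"type":"string"},"quiet":{"type":"boolean"},"lines":{"type":"string"}},"required":["motion"],"additionalProperties":false}. motion is a list of rows, 1 to 10 of them, each an object with the fields aperture (the opening from 0.0 (shut) to 1.0 (fully open)), x, y, z (the shift in m), yaw (a turn about the tool's z in rad); a field left out counts as zero (the opening has to be given); each row is the pose to reach, as a shift and turn from the pose commanded when the call began, along the tool's axes at that moment; what a row does not reach only later rows make up. A row lasts 1/10 s, in which the tool goes at most 0.05 m and 0.15 rad, less where a joint would pass 70% of its speed; a pose out of reach is approached as far as the arm can. The fingers move at their own pace and stop on an object; squeeze is the grip in N (left out, the last holds). Time passes only in rows, so rows that do not move let the fingers close. The tool returns the time, the measured TCP pose, the force, the opening and the grip force at its end. only (a regular expression) keeps the lines of the reply that match it, lines (a string "A,B") keeps lines A to B, and quiet returns only ok. Input that does not fit is refused with a message, and nothing moves.
- robot.read_state(): the state, without advancing time (a new reading comes with each control period).
- robot.grab_frame(name): name is "scene" or "top" or "wrist"; returns (picture, depth): 420x560x3 uint8, red, green, blue; 420x560 float32, m along the optical axis (not along the pixel's ray), 0 where there is no reading.
- robot.camera_params(name): a dict with "fov_y" (degrees; the focal length in pixels is half the picture's height over the tangent of half this angle, whatever the lens; pixels are square), "cx", "cy" (the principal point, pixels), "R" (3x3) and "t" (3): a world point X has camera coordinates R X + t; the wrist camera has in their place "hand_eye" (4x4, takes a point from camera to tool coordinates, whose origin is the TCP and whose axes are the flange's). Camera axes: x right, y down, z forward; pixel columns grow to the right and rows downward; lengths in m; the calibration is good to about 2 mm. A picture is of the moment at which its call begins: read the wrist's pose just before it. camera_params takes no time and is no camera call.
- robot.hand_in(): hands the job in; it is judged then, once.
The state is a dict: "time": time; "joints": joint angles; "qd": joint speeds; "joint_efforts": joint torques, N m; "position": TCP position; "ee_rot": TCP orientation; "contact_force": force on the tool from outside, world axes, zero at the start; "ft_torque": the same for the moment, N m; "opening": opening from 0.0 (shut) to 1.0 (fully open); "grip_force": force on a finger pad.
Only numpy, scipy, OpenCV 4.12 (cv2) and the standard library are available. Lean on these libraries where they do the work, as an engineer would, in place of code of your own. Each camera call takes 0.05 s, during which the arm holds its last target. There are 200 camera calls.

TASK

Lift the steel pot with the arched handle off the foot of the bangle stand and set it down gently, upright, on the bare glass right beside the stand. Then take the steel bar from its rest, thread its plain rounded nose through one of the stand's two brass eyes and on through the other until about 20 mm of it stands out beyond, and finish holding the bar still there in your grip, not forced against the eyes, so that I can screw on the end nut. Leave the other things on the console where they are.

Things in the scene. Friction and masses are not known exactly. Their poses are not given: they have to be found in the camera images.
- table: The smoked-glass console top, its upper face at z = 0; fixed.
- stand: Bangle stand, fixed: marble foot 100 (own x) x 190 (own y) x 14 mm, two upright steel posts 26 x 7 mm, each with a brass eye on top, 119 mm high in all. Origin: centre of the foot's underside, z up. Both eyes lie on one level axis along own y, 100 mm above the origin. At the start own y points to the robot's left (+y) within 0.3 rad; the glass to the stand's right (-y) is bare for 200 mm.
- eye_left (a point): Centre of the brass eye (bushing) on the stand's +y side, on the axis, 62 mm from the stand's middle. Each eye is 18 mm long (faces 53 and 71 mm from the middle), bore 14 mm, both mouths flared to 22 mm over the last 5 mm; a steel ring 38 mm wide holds it.
- eye_right (a point): Centre of the same kind of eye on the stand's -y side, on the axis, 62 mm from the stand's middle.
- pot: Open steel pot, 100 mm high, 62 mm wide at the foot, 72 at the rim (86 over the handle's ends), 0.17 to 0.31 kg, on the stand's foot between the posts, blocking the line between the eyes. Origin: centre of its underside, z up. A rigid arched handle spans the mouth in its own x-z plane: round bar 9 mm thick, its level middle 42 mm long along own x, 145 mm above the origin.
- pot_grip (a point): Middle of the pot's handle bar (own x along the bar), 145 mm above the pot's underside.
- bar: Steel tube 10 mm thick, 262 mm long over all, 0.085 kg, lying level on the brush rest. Origin on its axis at its balance point, midway between the rest's cheeks within 4 mm; own x points along it to the plain rounded nose, 185 mm ahead of the origin. At the tail a knob 18 mm thick, from 54 to 77 mm behind the origin. It can roll about its length.
- bar_nose (a point): Tip of the bar's rounded nose, on the axis, 185 mm ahead of the bar's origin.
- rest: White ceramic brush rest, fixed: plate 110 (own x) x 46 x 5 mm with two cheeks across it, 6 mm thick, 36 mm wide, at own x = +42 and -42 mm, each with an open notch 12 mm wide in which the bar lies. Origin: centre of the underside; the bar's axis lies 36 mm above it, the cheeks' tops 40 mm.
- compact: Bystander: round matte plastic compact, 72 mm wide, 18 mm high; origin at the centre of the underside (as for all bystanders).
- ring_dish: Bystander: shallow white ring dish, 80 mm wide, 22 mm high, with the bar's end nut in it.
- polish: Bystander: small square nail-polish bottle, 30 mm wide, 64 mm high.
- bottle_amber: Bystander, on the fixed octagonal onyx tray (330 mm wide, 18 mm high) at the back: the shorter teardrop bottle, 72 mm wide, 165 mm high. A cloche over a dish (122 mm high) and a stand with five vials (63 mm high) are fixed to the back half of the tray.
- bottle_clear: Bystander on the tray: the taller teardrop bottle, 72 mm wide, 190 mm high.

How it is judged:
By the outcome, as a careful person would: the job done as asked, in the order asked, and still so for the second after the job is handed in, while the arm keeps its last pose, push and grip.
It also fails if it takes over 64 s, if anything falls off the work surface, if the arm or the gripper's body presses on something with over 40 N, if the wrist force passes 120 N, or if a joint passes its speed limit or range.

## Working session

There is one attempt and no reset: what is moved stays moved. The work goes in short steps, Python scripts to look and compute and a tool call to move; the robot and the scene stay as the last step left them, time stands still between calls to the robot, and variables do not carry over. Pictures are saved under pics/ and viewed, at most 10 in all, crops included, and the job is handed in when it is done.

```bash
ls; mkdir -p pics
```

Create h.py:
```python
import numpy as np, cv2
from workcell import robot
from scipy.spatial.transform import Rotation as Ro
def cam(n):
    s=robot.read_state(); p=robot.camera_params(n); im,d=robot.grab_frame(n)
    f=210/np.tan(np.radians(p['fov_y'])/2)
    v,u=np.mgrid[:420,:560]
    P=np.stack([(u-p['cx'])/f*d,(v-p['cy'])/f*d,d],-1)
    if n=='wrist':
        H=np.array(p['hand_eye']); q=s['ee_rot']; R=Ro.from_quat([q[1],q[2],q[3],q[0]]).as_matrix()
        W=(P@H[:3,:3].T+H[:3,3])@R.T+np.array(s['position'])
    else: W=(P-np.array(p['t']))@np.array(p['R'])
    W[d==0]=np.nan
    return im,d,W
def save(im,n): cv2.imwrite('pics/'+n,im[...,::-1])
```

Run:
```python
from h import *
print(robot.read_state())
for n in('top','scene'):
    im,d,W=cam(n); np.savez(n+'.npz',im=im,W=W); save(im,n+'0.png')
    p=robot.camera_params(n); print({k:v for k,v in p.items()})
```

```text
pics
workcell.py
{'time': 0.0, 'joints': array([ 1.15581228e+00,  3.26921793e-01, -1.93643773e-01,  1.05200383e+00,
       -8.25880055e-06,  1.43662427e+00]), 'qd': array([ 1.79988246e-04,  5.64442921e-04, -3.86679654e-04, -7.41791049e-04,
        2.95280933e-05,  1.10948856e-03]), 'joint_efforts': array([ 1.65482801e-03, -4.43396902e+01,  2.62438846e+01,  1.54792902e-02,
       -1.11501754e-04, -5.31448592e-06]), 'position': array([0.15215681, 0.52790858, 0.23849113]), 'ee_rot': array([-2.36400340e-04,  1.39945067e-01,  9.90158872e-01, -8.54442005e-04]), 'contact_force': array([-0.46787638, -0.18894671,  0.38586241]), 'ft_torque': array([ 0.02241695,  0.03180513, -0.01147726]), 'grip_force': 0.0, 'opening': 0.9982085134656519}
{'fov_y': 56.560693621797945, 'cx': 281.39131555272087, 'cy': 207.6289225074279, 'R': array([[-0.00918436, -0.99895589,  0.04475248],
       [-0.98430882,  0.00114484, -0.17645067],
       [ 0.1762152 , -0.04567085, -0.9832916 ]]), 't': array([0.05615637, 0.58379232, 0.73620242])}
{'fov_y': 55.34615999485823, 'cx': 292.0879535889315, 'cy': 212.87928845946666, 'R': array([[ 0.77512753,  0.63156466,  0.01741827],
       [ 0.38779966, -0.45382502, -0.80228067],
       [-0.49878727,  0.62862463, -0.59669283]]), 't': array([-0.47812478, -0.1026965 ,  1.1152511 ])}
```

View pics/top0.png

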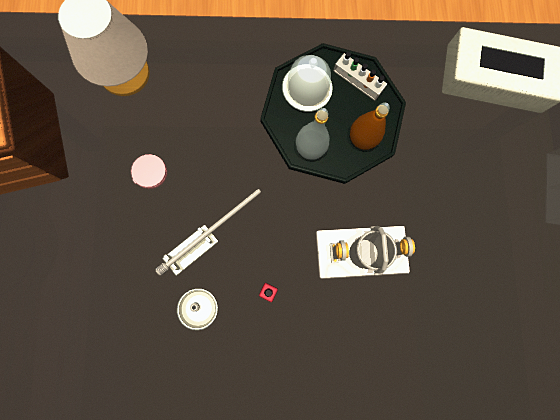

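View pics/scene0.png

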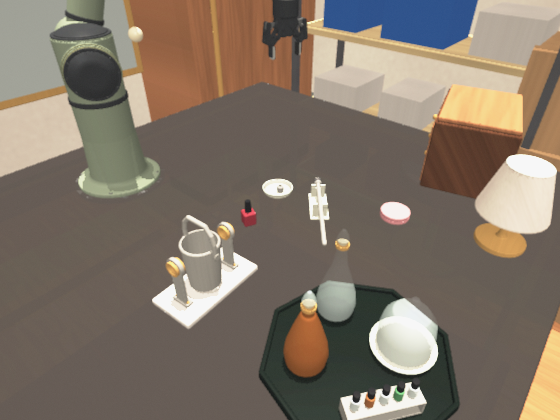

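The top view shows the stand at about (363,252), its eyes near (341,250) and (407,246), and the pot's handle running from (385,228) to (378,272). The bar runs from its knob at (160,270) to its nose at (259,191), with the dish and polish bottle between the bar and the robot. I'll measure these now.

Run:
```python
import numpy as np,cv2
t=np.load('top.npz');s=np.load('scene.npz')
np.set_printoptions(precision=4,suppress=True)
W=t['W'];im=t['im']
print('table',[W[r,c] for r,c in((350,300),(200,250),(300,450))])
# bar
def reg(W,r0,r1,c0,c1,z0,z1):
    P=W[r0:r1,c0:c1].reshape(-1,3); return P[(P[:,2]>z0)&(P[:,2]<z1)]
def line(P):
    m=np.median(P[:,:2],0)
    for _ in range(3):
        m=P[:,:2].mean(0); u,sv,vt=np.linalg.svd(P[:,:2]-m); d=vt[0]
        e=(P[:,:2]-m)@vt[1]; P=P[abs(e)<.012]
    a=(P[:,:2]-m)@d
    return m,d,m+a.min()*d,m+a.max()*d,len(P)
for n,Wx,bx in(('top',W,(180,285,140,275)),('scene',s['W'],(170,250,300,335))):
    P=reg(Wx,*bx,.025,.06); m,d,a,b,k=line(P); print(n,'bar',m,d,a,b,k,'len',np.linalg.norm(a-b),'zmed',np.median(P[:,2]),'top z',np.percentile(P[:,2],[50,90,97]))
    # per-bin z
    al=(P[:,:2]-m)@d
    for q in np.arange(-.16,.16,.02):
        k=abs(al-q)<.01
        if k.sum()>2: print(round(q,2),k.sum(),np.median(P[k],0))
# stand foot
for n,Wx,bx in(('top',W,(220,285,310,420)),('scene',s['W'],(210,330,140,270))):
    P=reg(Wx,*bx,.010,.019); r=cv2.minAreaRect(P[:,:2].astype(np.float32)); print(n,'foot',r,np.median(P[:,2]))
    P=reg(Wx,*bx,.125,.175); print('handle',len(P),P[:,2].max() if len(P) else 0); 
    if len(P): print(line(P)[:4]); H=P[P[:,2]>.145+.0]; print('htop',len(H),H.mean(0),line(H)[1:4] if len(H)>5 else 0, np.percentile(H[:,2],[50,90]))
    P=reg(Wx,*bx,.085,.125); print('eyes/rim z',len(P))
    rgb=(t if n=='top' else s)['im'][bx[0]:bx[1],bx[2]:bx[3]].reshape(-1,3).astype(int); Q=Wx[bx[0]:bx[1],bx[2]:bx[3]].reshape(-1,3)
    br=(rgb[:,0]-rgb[:,2]>50)&(Q[:,2]>.07); Q=Q[br]
    y0=np.median(Q[:,1]); 
    for k in(Q[:,1]<y0.mean()*0+(Q[:,1].min()+Q[:,1].max())/2,Q[:,1]>(Q[:,1].min()+Q[:,1].max())/2): print('brass',k.sum(),np.mean(Q[k],0),Q[k].min(0),Q[k].max(0))
```

```text
table [array([ 0.3008,  0.0157, -0.0009]), array([0.6027, 0.1168, 0.036 ]), array([ 0.3956, -0.3027, -0.0016])]
top bar [0.5314 0.2082] [-0.6389  0.7693] [0.624  0.0967] [0.4577 0.297 ] 747 len 0.260272681260227 zmed 0.039873290229444414 top z [0.0399 0.0425 0.044 ]
-0.14 33 [0.6188 0.1024 0.0393]
-0.12 48 [0.6082 0.1167 0.0394]
-0.1 48 [0.5954 0.131  0.04  ]
-0.08 48 [0.5823 0.1469 0.0396]
-0.06 47 [0.5694 0.1628 0.0398]
-0.04 58 [0.5564 0.1765 0.0396]
-0.02 51 [0.5442 0.1927 0.0394]
-0.0 94 [0.5307 0.2078 0.0394]
0.02 52 [0.5187 0.2236 0.0401]
0.04 51 [0.5067 0.2392 0.0399]
0.06 53 [0.493  0.2548 0.0398]
0.08 110 [0.4795 0.2703 0.0392]
0.1 92 [0.4677 0.2852 0.0427]
0.12 23 [0.4582 0.2947 0.0423]
scene bar [0.5407 0.1982] [ 0.6358 -0.7719] [0.4594 0.297 ] [0.6247 0.0963] 371 len 0.2599957754328018 zmed 0.04004590518199651 top z [0.04   0.0425 0.0442]
-0.12 29 [0.467  0.2885 0.0436]
-0.1 84 [0.4776 0.277  0.0373]
-0.08 17 [0.4894 0.259  0.0402]
-0.06 17 [0.5019 0.2456 0.0401]
-0.04 19 [0.5153 0.2288 0.0407]
-0.02 78 [0.5284 0.2119 0.0369]
-
[... 747 characters left out ...]
03  0.1184]
brass 127 [ 0.4948 -0.0545  0.1062] [ 0.4816 -0.0661  0.0856] [ 0.5096 -0.0471  0.1189]
scene foot ((0.48977869749069214, -0.06287474930286407), (0.12064504623413086, 0.3133220076560974), 10.27882194519043) 0.014396108143053192
handle 289 0.16560848632364245
(array([ 0.5025, -0.12  ]), array([0.9988, 0.0499]), array([ 0.4538, -0.1224]), array([ 0.5377, -0.1183]))
htop 198 [ 0.5019 -0.1201  0.1581] (array([0.9983, 0.0581]), array([ 0.4595, -0.1226]), array([ 0.5324, -0.1183])) [0.1602 0.1637]
eyes/rim z 1543
brass 181 [ 0.5036 -0.1843  0.1034] [ 0.4845 -0.1903  0.0742] [ 0.5199 -0.1706  0.1181]
brass 156 [ 0.4965 -0.0611  0.1018] [ 0.482  -0.0869  0.0777] [ 0.5116 -0.0461  0.12  ]
```
Stand: centre (0.4985,-0.1183), angle 2.967 deg: sides 99.76 at angle 2.97deg → own x direction = (cos2.97°, sin2.97°)?? Own y = (-sin, cos) => (-0.052,0.9987). Eyes: left (0.4953,-0.0564), right (0.5017,-0.180). Brass: right x 0.5008–0.5036, left x 0.495. Consistent.

Add to h.py:
```python
def go(xyz,yaw=None):
    """tool-frame shift to world TCP xyz; yaw = wanted world angle of tool y"""
    s=robot.read_state(); q=s['ee_rot']; R=Ro.from_quat([q[1],q[2],q[3],q[0]]).as_matrix()
    a=np.arctan2(R[1,1],R[0,1]); dw=np.array(xyz)-s['position']
    print('shift',(R.T@dw).round(4),'yaw now',round(a,4),'turn',None if yaw is None else round(-((yaw-a+np.pi)%(2*np.pi)-np.pi),4),'tilt',R[:,2].round(4))
```

Emit:
creep_tool:
  motion:
    - {"aperture": 1,"x": -0.25,"y": -0.26,"yaw": -0.33}
    - {"aperture": 1,"x": -0.25,"y": -0.26,"yaw": -0.33}
    - {"aperture": 1,"x": -0.25,"y": -0.26,"yaw": -0.33}
    - {"aperture": 1,"x": -0.25,"y": -0.26,"yaw": -0.33}
    - {"aperture": 1,"x": -0.25,"y": -0.26,"yaw": -0.33}
    - {"aperture": 1,"x": -0.25,"y": -0.26,"yaw": -0.33}
    - {"aperture": 1,"x": -0.25,"y": -0.26,"yaw": -0.33}
    - {"aperture": 1,"x": -0.25,"y": -0.26,"yaw": -0.33}
  squeeze: 40

```text
time: 0.9
position: [0.3218, 0.206, 0.2392]
ee_rot: [0.0, -0.022, 1.0, -0.001]
contact_force: [-0.3, 0.4, 0.0]
opening: 1.001
grip_force: 0.0
```

```bash
python3 -c "
from h import *
go([.495,-.119,.239],1.623)"
```

```text
shift [-0.1588 -0.3323  0.0006] yaw now 1.6146 turn -0.0084 tilt [ 4.0e-04 -1.2e-03 -1.0e+00]
```

Emit:
creep_tool:
  motion:
    - {"aperture": 1,"x": -0.159,"y": -0.332,"yaw": -0.008}
    - {"aperture": 1,"x": -0.159,"y": -0.332,"yaw": -0.008}
    - {"aperture": 1,"x": -0.159,"y": -0.332,"yaw": -0.008}
    - {"aperture": 1,"x": -0.159,"y": -0.332,"yaw": -0.008}
    - {"aperture": 1,"x": -0.159,"y": -0.332,"yaw": -0.008}
    - {"aperture": 1,"x": -0.159,"y": -0.332,"yaw": -0.008}
    - {"aperture": 1,"x": -0.159,"y": -0.332,"yaw": -0.008}
    - {"aperture": 1,"x": -0.159,"y": -0.332,"yaw": -0.008}
    - {"aperture": 1,"x": -0.159,"y": -0.332,"yaw": -0.008}

```text
time: 1.8
position: [0.4964, -0.1165, 0.2386]
ee_rot: [-0.0, -0.027, 1.0, 0.0]
contact_force: [0.2, 0.1, 0.4]
opening: 0.995
grip_force: 0.0
```

Run:
```python
from h import *
np.set_printoptions(precision=4,suppress=True)
im,d,W=cam('wrist'); np.savez('w1.npz',im=im,W=W); save(im,'w1.png')
go([.495,-.119,.148],1.623)
k=(W[...,2]>.15)&(W[...,2]<.17); P=W[k]; print(len(P),P.mean(0),P.min(0),P.max(0))
```

```text
shift [ 0.0004 -0.0044  0.0905] yaw now 1.6264 turn 0.0034 tilt [-0.0017  0.0011 -1.    ]
1179 [ 0.4886 -0.1183  0.1602] [ 0.4578 -0.1237  0.15  ] [ 0.5276 -0.1129  0.1642]
```

View pics/w1.png

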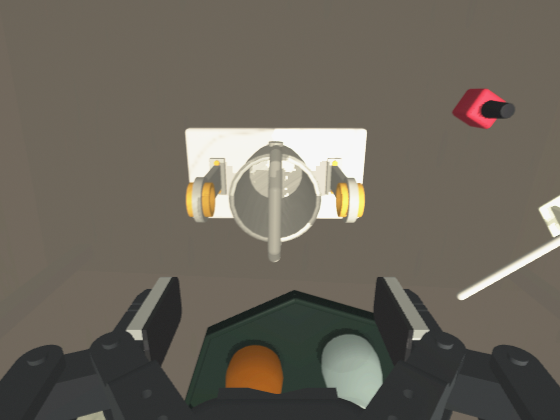

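The wrist view shows the handle bar at column 275, from (275,145) to (275,260), lined up with the jaws' middle. Both eyes are clear of the fingers, so I'll descend and grip.

Emit:
creep_tool:
  motion:
    - {"aperture": 1,"x": 0.001,"y": -0.003,"z": 0.03,"yaw": 0.003}
    - {"aperture": 1,"x": 0.001,"y": -0.003,"z": 0.06,"yaw": 0.003}
    - {"aperture": 1,"x": 0.001,"y": -0.003,"z": 0.08,"yaw": 0.003}
    - {"aperture": 1,"x": 0.001,"y": -0.003,"z": 0.09,"yaw": 0.003}
    - {"aperture": 0,"x": 0.001,"y": -0.003,"z": 0.09,"yaw": 0.003}
    - {"aperture": 0,"x": 0.001,"y": -0.003,"z": 0.09,"yaw": 0.003}
    - {"aperture": 0,"x": 0.001,"y": -0.003,"z": 0.09,"yaw": 0.003}
    - {"aperture": 0,"x": 0.001,"y": -0.003,"z": 0.09,"yaw": 0.003}
    - {"aperture": 0,"x": 0.001,"y": -0.003,"z": 0.09,"yaw": 0.003}
    - {"aperture": 0,"x": 0.001,"y": -0.003,"z": 0.09,"yaw": 0.003}
  squeeze: 60

```text
time: 2.85
position: [0.4955, -0.1179, 0.15]
ee_rot: [0.001, -0.027, 1.0, -0.0]
contact_force: [-0.1, 0.5, 3.5]
opening: 0.081
grip_force: 58.5
```

Emit:
creep_tool:
  motion:
    - {"aperture": 0}
    - {"aperture": 0}
    - {"aperture": 0,"z": -0.005}
    - {"aperture": 0,"z": -0.015}
    - {"aperture": 0,"z": -0.03}

```text
time: 3.35
position: [0.4936, -0.1169, 0.1788]
ee_rot: [-0.002, -0.027, 1.0, 0.001]
contact_force: [0.2, -0.4, -2.6]
opening: 0.078
grip_force: 58.6
```

Emit:
creep_tool:
  motion:
    - {"aperture": 0,"z": -0.03}
    - {"aperture": 0,"z": -0.065}
    - {"aperture": 0,"z": -0.1}
    - {"aperture": 0,"z": -0.105}
    - {"aperture": 0,"x": 0.01,"y": -0.03,"z": -0.105}
    - {"aperture": 0,"x": 0.02,"y": -0.07,"z": -0.105}
    - {"aperture": 0,"x": 0.03,"y": -0.11,"z": -0.105}
    - {"aperture": 0,"x": 0.031,"y": -0.14,"z": -0.105}
    - {"aperture": 0,"x": 0.031,"y": -0.155,"z": -0.105}
    - {"aperture": 0,"x": 0.031,"y": -0.155,"z": -0.105}

```text
time: 4.35
position: [0.4719, -0.2752, 0.2832]
ee_rot: [-0.001, -0.026, 1.0, 0.001]
contact_force: [0.6, 0.6, -3.3]
opening: 0.083
grip_force: 58.7
```

Run:
```python
from h import *
np.set_printoptions(precision=4,suppress=True)
im,d,W=cam('scene'); save(im,'s1.png')
s=robot.read_state(); print(s['position'],s['contact_force'],s['opening'])
P=W.reshape(-1,3); k=(np.hypot(P[:,0]-.472,P[:,1]+.275)<.06)&(P[:,2]>.02); print(np.nanmin(P[k,2]),np.nanpercentile(P[k,2],[1,5]),P[k].min(0),P[k].max(0))
```

```text
[ 0.4719 -0.2737  0.2833] [ 0.2517  0.5051 -2.6366] 0.07826838339464673
0.1470395699773838 [0.1574 0.1887] [ 0.4324 -0.3348  0.147 ] [ 0.517  -0.2154  0.5244]
```

View pics/s1.png

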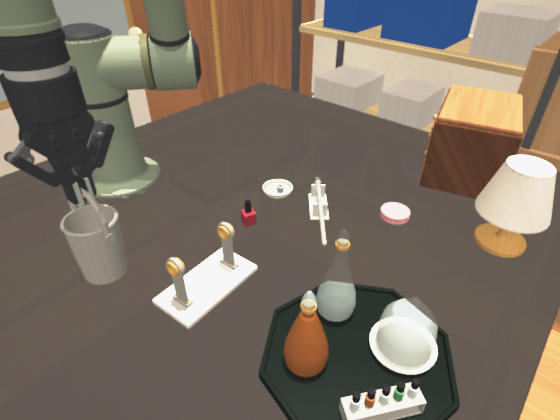

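The scene view shows the pot hanging upright in the jaws at about (100,245), clear of the stand and right of it. I'll lower it by about 0.148, going slowly at the end.

Emit:
creep_tool:
  motion:
    - {"aperture": 0,"z": 0.03}
    - {"aperture": 0,"z": 0.065}
    - {"aperture": 0,"z": 0.095}
    - {"aperture": 0,"z": 0.118}
    - {"aperture": 0,"z": 0.13}
    - {"aperture": 0,"z": 0.136}
    - {"aperture": 0,"z": 0.139}
    - {"aperture": 0,"z": 0.141}
    - {"aperture": 0,"z": 0.142}
    - {"aperture": 0,"z": 0.143}

```text
time: 5.4
position: [0.4728, -0.2743, 0.142]
ee_rot: [0.001, -0.027, 1.0, -0.0]
contact_force: [0.1, -0.9, -3.3]
opening: 0.082
grip_force: 58.6
```

Emit:
creep_tool:
  motion:
    - {"aperture": 0,"z": 0.001}
    - {"aperture": 0,"z": 0.002}
    - {"aperture": 0,"z": 0.003}
    - {"aperture": 0,"z": 0.003}

```text
time: 5.8
position: [0.4722, -0.2739, 0.1381]
ee_rot: [-0.0, -0.027, 1.0, 0.0]
contact_force: [-0.7, -0.3, -1.6]
opening: 0.082
grip_force: 58.6
```

Emit:
creep_tool:
  motion:
    - {"aperture": 0,"z": 0.0005}
    - {"aperture": 0,"z": 0.001}
    - {"aperture": 0,"z": 0.001}

```text
time: 6.1
position: [0.4723, -0.2739, 0.1372]
ee_rot: [-0.0, -0.027, 1.0, 0.0]
contact_force: [0.6, 0.6, -2.3]
opening: 0.079
grip_force: 58.6
```

Emit:
creep_tool:
  motion:
    - {"aperture": 0,"z": 0.0005}
    - {"aperture": 0,"z": 0.001}
    - {"aperture": 0,"z": 0.001}

```text
time: 6.4
position: [0.4722, -0.2739, 0.1362]
ee_rot: [-0.0, -0.027, 1.0, 0.0]
contact_force: [-0.6, -0.1, -1.4]
opening: 0.077
grip_force: 58.6
```

Emit:
creep_tool:
  motion:
    - {"aperture": 0,"z": 0.0005}
    - {"aperture": 0,"z": 0.001}
    - {"aperture": 0,"z": 0.001}

```text
time: 6.7
position: [0.4727, -0.2744, 0.1359]
ee_rot: [0.0, -0.027, 1.0, -0.001]
contact_force: [-0.5, -0.6, 2.9]
opening: 0.077
grip_force: 59.3
```

Emit:
creep_tool:
  motion:
    - {"aperture": 0,"z": 0.0005}
    - {"aperture": 0,"z": 0.001}
    - {"aperture": 0,"z": 0.001}

```text
time: 7.0
position: [0.4729, -0.2747, 0.1359]
ee_rot: [0.001, -0.027, 1.0, -0.001]
contact_force: [-2.4, -0.4, 9.7]
opening: 0.079
grip_force: 60.1
```

```bash
python3 -c "
from h import *
for i in range(3): cam('top'); s=robot.read_state(); print(s['contact_force'],s['position'])"
```

```text
[-2.86436602  0.45214518  9.64171937] [ 0.47292761 -0.27472449  0.13587381]
[-1.46135698  0.46473669  8.67922056] [ 0.47294142 -0.2747331   0.13587755]
[-2.69354175  0.52449329  9.88209953] [ 0.47290595 -0.27473179  0.13586569]
```

The pot is on the glass. I'll ease off 1 mm, open and retreat.

Emit:
creep_tool:
  motion:
    - {"aperture": 0,"z": -0.001}
    - {"aperture": 0.3,"z": -0.001}
    - {"aperture": 0.6,"z": -0.001}
    - {"aperture": 0.6,"z": -0.001}
    - {"aperture": 0.6,"z": -0.001}
    - {"aperture": 0.6,"z": -0.03}
    - {"aperture": 0.6,"z": -0.07}
    - {"aperture": 0.6,"z": -0.105}
    - {"aperture": 0.6,"z": -0.105}

```text
time: 8.05
position: [0.4748, -0.2757, 0.2443]
ee_rot: [0.003, -0.027, 1.0, -0.003]
contact_force: [0.8, -0.2, 0.7]
opening: 0.602
grip_force: 0.0
```

Run:
```python
from h import *
np.set_printoptions(precision=4,suppress=True)
im,d,W=cam('top'); save(im,'t2.png'); np.savez('t2.npz',im=im,W=W)
P=W.reshape(-1,3);P=P[(np.hypot(P[:,0]-.472,P[:,1]+.275)<.08)]
k=(P[:,2]>.125)&(P[:,2]<.155);print('handle',P[k].mean(0),P[k].max(0),k.sum())
k=(P[:,2]>.092)&(P[:,2]<.106);r=cv2.minEnclosingCircle(P[k][:,:2].astype(np.float32));print('rim',r,np.median(P[k,2]))
go([.50,.24,.24],0.691)
```

```text
handle [ 0.4713 -0.2733  0.1427] [ 0.5098 -0.2684  0.1511] 260
rim ((0.4717676639556885, -0.2737022638320923), 0.04357113316655159) 0.09836746511295616
shift [-0.0541  0.5127  0.0002] yaw now 1.625 turn 0.934 tilt [ 0.0043 -0.0032 -1.    ]
```

View pics/t2.png

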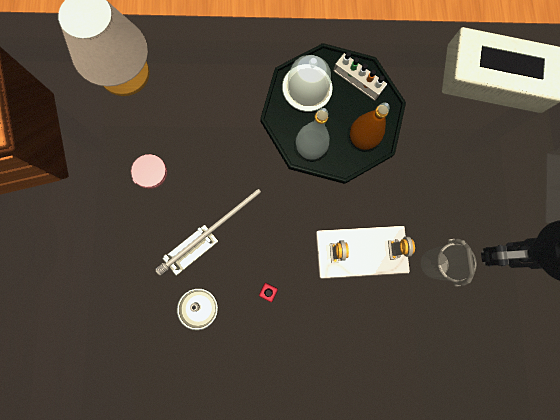

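The pot stands upright beside the stand at about (458,262), with its rim at z = 0.098. I'll go over the stand and measure the eyes with the wrist camera on the way to the bar.

Emit:
creep_tool:
  motion:
    - {"aperture": 0.6,"x": -0.015,"y": 0.05}
    - {"aperture": 0.6,"x": -0.03,"y": 0.1}
    - {"aperture": 0.6,"x": -0.03,"y": 0.15}
    - {"aperture": 0.6,"x": -0.03,"y": 0.157}
    - {"aperture": 0.6,"x": -0.03,"y": 0.157}

```text
time: 8.6
position: [0.493, -0.1137, 0.2382]
ee_rot: [-0.001, -0.029, 1.0, 0.0]
contact_force: [0.6, 0.1, -0.1]
opening: 0.604
grip_force: 0.0
```

Run:
```python
from h import *
np.set_printoptions(precision=4,suppress=True)
im,d,W=cam('wrist'); np.savez('w2.npz',im=im,W=W); save(im,'w2.png')
print(robot.read_state()['position'])
t=np.load('t2.npz'); im2,d2,W2=cam('scene')
for n,i,w in(('wrist',im,W),('top',t['im'],t['W']),('scene',im2,W2)):
    P=w.reshape(-1,3); C=i.reshape(-1,3).astype(int)
    near=(abs(P[:,0]-.4985)<.08)&(abs(P[:,1]+.118)<.115)
    f=near&(P[:,2]>.009)&(P[:,2]<.019); print(n,'foot',cv2.minAreaRect(P[f][:,:2].astype(np.float32)),np.median(P[f,2]))
    for sg,e in((1,(.4953,-.0564)),(-1,(.5017,-.1802))):
        k=(np.hypot(P[:,0]-e[0],P[:,1]-e[1])<.027)&(P[:,2]>.078)&(P[:,2]<.125)
        Q=P[k]; print(' eye',sg,len(Q),'min',np.percentile(Q,1,axis=0),'max',np.percentile(Q,99,axis=0),'mid xy',(np.percentile(Q,1,axis=0)+np.percentile(Q,99,axis=0))[:2]/2)
        top=Q[Q[:,2]>.112]; print('   top ring mean',top.mean(0),len(top), Q[:,2].max())
go([.497,.2505,.24],0.691)
```

```text
[ 0.4935 -0.1152  0.2385]
wrist foot ((0.4976014494895935, -0.11767549067735672), (0.10020867735147476, 0.1897369921207428), 2.8941335678100586) 0.013263084654547647
 eye 1 1056 min [ 0.4758 -0.0654  0.0873] max [ 0.5103 -0.0473  0.1189] mid xy [ 0.493  -0.0564]
   top ring mean [ 0.4933 -0.0564  0.1151] 521 0.11946887384020445
 eye -1 1095 min [ 0.4821 -0.1886  0.086 ] max [ 0.5164 -0.1701  0.1188] mid xy [ 0.4992 -0.1793]
   top ring mean [ 0.4994 -0.1792  0.1151] 526 0.11933023402760659
top foot ((0.4985286593437195, -0.11815404146909714), (0.09989499300718307, 0.19028465449810028), 2.9538516998291016) 0.013148472235575644
 eye 1 220 min [ 0.4763 -0.0658  0.0863] max [ 0.513  -0.0474  0.1194] mid xy [ 0.4946 -0.0566]
   top ring mean [ 0.4951 -0.0564  0.1153] 98 0.12025445558798661
 eye -1 250 min [ 0.4829 -0.1892  0.0878] max [ 0.5197 -0.1707  0.1188] mid xy [ 0.5013 -0.18  ]
   top ring mean [ 0.5019 -0.1798  0.115 ] 97 0.12025154356393887
scene foot ((0.49895262718200684, -0.11879821121692657), (0.10132892429828644, 0.18997906148433685), 2.77474045753479) 0.01440527099590688
 eye 1 271 min [ 0.4813 -0.0661  0.0785] max [ 0.5143 -0.0473  0.1198] mid xy [ 0.4978 -0.0567]
   top ring mean [ 0.4981 -0.0583  0.1158] 82 0.12081918076455364
 eye -1 321 min [ 0.4865 -0.1899  0.0793] max [ 0.5202 -0.1704  0.1199] mid xy [ 0.5033 -0.1801]
   top ring mean [ 0.5049 -0.1814  0.1155] 114 0.12094649409963452
shift [-0.0231  0.3659 -0.0015] yaw now 1.6249 turn 0.9339 tilt [-0.0007 -0.0004 -1.    ]
```

View pics/w2.png

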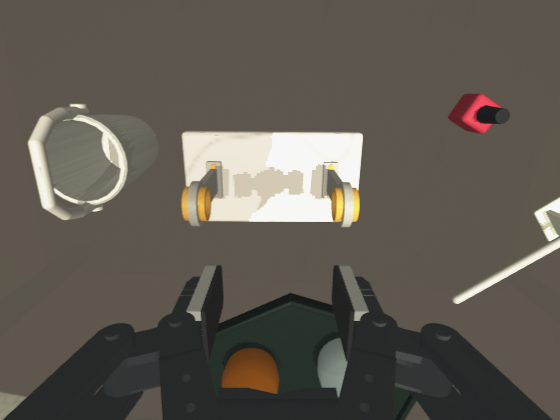

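The wrist view shows both eyes clear at (197,203) and (345,205), the pot standing at left, and the bar's nose at (457,300). Next is the bar.

Emit:
creep_tool:
  motion:
    - {"aperture": 0.6,"x": -0.023,"y": 0.366,"yaw": 0.934}
    - {"aperture": 0.6,"x": -0.023,"y": 0.366,"yaw": 0.934}
    - {"aperture": 0.6,"x": -0.023,"y": 0.366,"yaw": 0.934}
    - {"aperture": 0.6,"x": -0.023,"y": 0.366,"yaw": 0.934}
    - {"aperture": 0.6,"x": -0.023,"y": 0.366,"yaw": 0.934}
    - {"aperture": 0.6,"x": -0.023,"y": 0.366,"yaw": 0.934}
    - {"aperture": 0.6,"x": -0.023,"y": 0.366,"yaw": 0.934}
    - {"aperture": 0.6,"x": -0.023,"y": 0.366,"yaw": 0.934}
    - {"aperture": 0.6,"x": -0.023,"y": 0.366,"yaw": 0.934}
    - {"aperture": 0.6,"x": -0.023,"y": 0.366,"yaw": 0.934}

```text
time: 9.7
position: [0.4976, 0.251, 0.2386]
ee_rot: [-0.0, 0.426, 0.905, -0.0]
contact_force: [-1.0, 0.0, -0.0]
opening: 0.602
grip_force: 0.0
```

Run:
```python
from h import *
np.set_printoptions(precision=4,suppress=True)
im,d,W=cam('wrist'); np.savez('w3.npz',im=im,W=W); save(im,'w3.png')
print(robot.read_state()['position'])
P=W.reshape(-1,3); d0=np.array([.637,-.771]); n=np.array([.771,.637]); o=np.array([.5066,.2391])
a=(P[:,:2]-o)@d0; e=(P[:,:2]-o)@n
k=(abs(e)<.009)&(P[:,2]>.033)&(P[:,2]<.055)&(a>-.1)&(a<.22)
print(k.sum(),a[k].min(),a[k].max()); p=np.polyfit(a[k],e[k],1); print('lateral fit',p)
kn=(abs(e)<.012)&(P[:,2]>.043)&(a<-.03)&(a>-.1);print('knob',a[kn].min() if kn.any() else 0,a[kn].max() if kn.any() else 0)
ck=(abs(e)>.008)&(abs(e)<.018)&(P[:,2]>.035)&(P[:,2]<.045)&(abs(a)<.08);print('cheeks',np.percentile(a[ck&(a<0)],[2,98]),np.percentile(a[ck&(a>0)],[2,98]))
go([.497,.2505,.025],0.691)
```

```text
[0.4975 0.2499 0.2386]
2335 -0.07732424689319801 0.18279262283919184
lateral fit [0.0012 0.0004]
knob -0.0757143057984657 -0.032020356522311756
cheeks [-0.0737 -0.043 ] [0.0352 0.0409]
shift [0.0009 0.0002 0.2136] yaw now 0.69 turn -0.001 tilt [-0.0006 -0.0011 -1.    ]
```

View pics/w3.png

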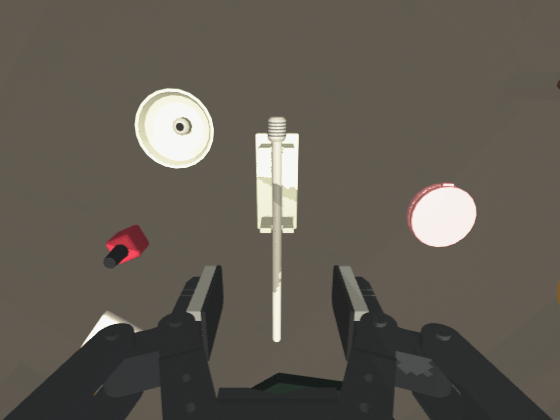

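The wrist view shows the bar straight along column 277, from knob (277,125) to nose (277,338), centred between the jaws over the rest. I'll descend.

Emit:
creep_tool:
  motion:
    - {"aperture": 0.6,"x": 0.001,"z": 0.045,"yaw": -0.001}
    - {"aperture": 0.6,"x": 0.001,"z": 0.09,"yaw": -0.001}
    - {"aperture": 0.6,"x": 0.001,"z": 0.135,"yaw": -0.001}
    - {"aperture": 0.6,"x": 0.001,"z": 0.17,"yaw": -0.001}
    - {"aperture": 0.6,"x": 0.001,"z": 0.195,"yaw": -0.001}
    - {"aperture": 0.6,"x": 0.001,"z": 0.207,"yaw": -0.001}
    - {"aperture": 0.6,"x": 0.001,"z": 0.213,"yaw": -0.001}
    - {"aperture": 0.6,"x": 0.001,"z": 0.213,"yaw": -0.001}

```text
time: 10.55
position: [0.4969, 0.251, 0.0264]
ee_rot: [0.0, 0.426, 0.905, -0.0]
contact_force: [0.1, -0.1, -0.5]
opening: 0.601
grip_force: 0.0
```

Emit:
creep_tool:
  motion:
    - {"aperture": 0.3}
    - {"aperture": 0}
    - {"aperture": 0}
    - {"aperture": 0}
    - {"aperture": 0}
    - {"aperture": 0}
  squeeze: 60

```text
time: 11.15
position: [0.4971, 0.2523, 0.0274]
ee_rot: [0.001, 0.425, 0.905, 0.001]
contact_force: [-1.2, 0.5, 6.6]
opening: 0.092
grip_force: 58.6
```

Emit:
creep_tool:
  motion:
    - {"aperture": 0,"z": -0.003}
    - {"aperture": 0,"z": -0.01}
    - {"aperture": 0,"z": -0.03}
    - {"aperture": 0,"z": -0.065}
    - {"aperture": 0,"z": -0.1}
    - {"aperture": 0,"z": -0.105}
    - {"aperture": 0,"z": -0.105}

```text
time: 11.85
position: [0.4971, 0.2524, 0.1326]
ee_rot: [0.001, 0.425, 0.905, 0.001]
contact_force: [-0.3, -0.1, -1.6]
opening: 0.087
grip_force: 58.5
```

```bash
python3 -c "
from h import *
go([.49,.10,.13],.0505)"
```

```text
shift [-0.1128 -0.1027  0.0025] yaw now 0.6922 turn 0.6417 tilt [ 0.0026  0.001  -1.    ]
```

Emit:
creep_tool:
  motion:
    - {"aperture": 0,"yaw": 0.15}
    - {"aperture": 0,"yaw": 0.3}
    - {"aperture": 0,"yaw": 0.45}
    - {"aperture": 0,"yaw": 0.6}
    - {"aperture": 0,"yaw": 0.642}
    - {"aperture": 0,"yaw": 0.642}

```text
time: 12.45
position: [0.4949, 0.2515, 0.1294]
ee_rot: [-0.001, 0.689, 0.725, -0.002]
contact_force: [0.1, 0.8, -0.9]
opening: 0.094
grip_force: 58.5
```

```bash
python3 -c "
from h import *
go([.4828,.1827,.1316],.0505)"
```

```text
shift [-0.0681 -0.0156 -0.0021] yaw now 0.0502 turn -0.0003 tilt [-0.0033 -0.0011 -1.    ]
```

Emit:
creep_tool:
  motion:
    - {"aperture": 0,"x": -0.03,"y": -0.007}
    - {"aperture": 0,"x": -0.06,"y": -0.014}
    - {"aperture": 0,"x": -0.068,"y": -0.015}
    - {"aperture": 0,"x": -0.068,"y": -0.015}

```text
time: 12.85
position: [0.4841, 0.1824, 0.1306]
ee_rot: [-0.001, 0.69, 0.724, -0.001]
contact_force: [-0.1, 1.3, -0.7]
opening: 0.095
grip_force: 58.5
```

Create m.py:
```python
from h import *
np.set_printoptions(precision=4,suppress=True)
c=np.array([.498,-.118]); th=.0505; ox=np.array([np.cos(th),np.sin(th)]); oy=np.array([-ox[1],ox[0]])
for n in('wrist','top','scene'):
    im,d,W=cam(n); P=W.reshape(-1,3); a=(P[:,:2]-c)@oy; e=(P[:,:2]-c)@ox; z=P[:,2]
    for nm,lo,hi,z0,z1 in(('bar',.1,.27,.085,.165),('eyeL',.051,.073,.081,.123),('eyeR',-.073,-.051,.081,.123)):
        k=(a>lo)&(a<hi)&(abs(e)<(.025 if nm!='bar' else .02))&(z>z0)&(z<z1)
        if k.sum()<10: print(n,nm,'none');continue
        A,E,Z=a[k],e[k],z[k]
        if nm=='bar':
            pe=np.polyfit(A,E,1); tops=[(b,np.percentile(Z[abs(A-b)<.012],95)) for b in np.arange(.1,.25,.025) if (abs(A-b)<.012).sum()>8]
            print(n,nm,k.sum(),'nose a',A.min(),'lat slope,@a=.06',pe[0],np.polyval(pe,.06),'top z',[(round(b,3),round(t,4)) for b,t in tops])
        else: print(n,nm,k.sum(),'lat mid',(np.percentile(E,1)+np.percentile(E,99))/2,'width',np.ptp(np.percentile(E,[1,99])),'top z',np.percentile(Z,99),'a',np.percentile(A,[1,99]))
    save(im,'m_%s_%d.png'%(n,robot.read_state()['time']*100))
s=robot.read_state();print(s['position'],s['contact_force'],s['ft_torque'])
```

```bash
python3 m.py
```

```text
wrist bar 622 nose a 0.2506941157442715 lat slope,@a=.06 0.002062065280667764 0.0005252748240899021 top z []
wrist eyeL none
wrist eyeR none
top bar 551 nose a 0.10055521182816617 lat slope,@a=.06 0.004596053011696902 0.0007758182439797668 top z [(np.float64(0.1), np.float64(0.144)), (np.float64(0.125), np.float64(0.1442)), (np.float64(0.15), np.float64(0.1444)), (np.float64(0.175), np.float64(0.1443)), (np.float64(0.2), np.float64(0.1447)), (np.float64(0.225), np.float64(0.1443))]
top eyeL 218 lat mid -4.44602526764315e-05 width 0.036775964731513615 top z 0.11933449305200151 a [0.0524 0.0705]
top eyeR 250 lat mid 0.00013327724497676392 width 0.036838275794118025 top z 0.11927642660997113 a [-0.0716 -0.0533]
scene bar 310 nose a 0.10148920486711613 lat slope,@a=.06 0.0064079790531040015 0.0039098077807691025 top z [(np.float64(0.1), np.float64(0.1446)), (np.float64(0.125), np.float64(0.1447)), (np.float64(0.15), np.float64(0.1446)), (np.float64(0.175), np.float64(0.1452)), (np.float64(0.2), np.float64(0.1452)), (np.float64(0.225), np.float64(0.1451))]
scene eyeL 258 lat mid 0.0028834353489251806 width 0.032305839135474385 top z 0.12019572952480945 a [0.0516 0.0704]
scene eyeR 313 lat mid 0.0022134705904936804 width 0.034305751499720226 top z 0.1197418503918676 a [-0.0717 -0.053 ]
[0.4849 0.184  0.1311] [-0.8632 -0.2157 -0.6054] [-0.0361  0.0142 -0.0055]
```

Emit:
creep_tool:
  motion:
    - {"aperture": 0,"y": -0.002,"z": 0.015,"yaw": -0.005}
    - {"aperture": 0,"y": -0.002,"z": 0.03,"yaw": -0.005}
    - {"aperture": 0,"y": -0.002,"z": 0.039,"yaw": -0.005}
    - {"aperture": 0,"y": -0.002,"z": 0.039,"yaw": -0.005}
    - {"aperture": 0,"y": -0.002,"z": 0.039,"yaw": -0.005}

```text
time: 13.5
position: [0.4828, 0.1836, 0.0924]
ee_rot: [-0.0, 0.687, 0.727, -0.0]
contact_force: [-1.3, -0.3, -0.2]
opening: 0.092
grip_force: 58.5
```

```bash
python3 m.py
```

```text
wrist bar 575 nose a 0.25185039425817146 lat slope,@a=.06 -0.010109927947085156 0.0020627504942919723 top z []
wrist eyeL none
wrist eyeR none
top bar 487 nose a 0.1024633318261797 lat slope,@a=.06 -0.0012698968489179342 0.0008385581367303084 top z [(np.float64(0.1), np.float64(0.1064)), (np.float64(0.125), np.float64(0.1064)), (np.float64(0.15), np.float64(0.1067)), (np.float64(0.175), np.float64(0.1062)), (np.float64(0.2), np.float64(0.1063)), (np.float64(0.225), np.float64(0.107))]
top eyeL 218 lat mid -0.00022862638988092876 width 0.03655369017421052 top z 0.11921298108322644 a [0.0525 0.0705]
top eyeR 250 lat mid 0.00012863128560693105 width 0.0366701944514808 top z 0.11883730014579594 a [-0.0715 -0.0532]
scene bar 294 nose a 0.10076760811731124 lat slope,@a=.06 0.001764006815682999 0.00344598117267223 top z [(np.float64(0.1), np.float64(0.1063)), (np.float64(0.125), np.float64(0.108)), (np.float64(0.15), np.float64(0.1068)), (np.float64(0.175), np.float64(0.108)), (np.float64(0.2), np.float64(0.1072)), (np.float64(0.225), np.float64(0.1077))]
scene eyeL 258 lat mid 0.002459014344119703 width 0.033917534421261976 top z 0.1201694087827012 a [0.0523 0.0708]
scene eyeR 315 lat mid 0.0032507107908293737 width 0.032501608704971 top z 0.1196225521048037 a [-0.0717 -0.0534]
[0.4833 0.1835 0.0929] [ 0.4193 -0.0522 -0.9201] [ 0.013   0.0657 -0.0109]
```

Emit:
creep_tool:
  motion:
    - {"aperture": 0,"x": -0.01,"y": -0.0008,"z": 0.0013}
    - {"aperture": 0,"x": -0.022,"y": -0.0008,"z": 0.0013}
    - {"aperture": 0,"x": -0.03,"y": -0.0008,"z": 0.0013}
    - {"aperture": 0,"x": -0.04,"y": -0.0008,"z": 0.0013}
    - {"aperture": 0,"x": -0.05,"y": -0.0008,"z": 0.0013}
    - {"aperture": 0,"x": -0.06,"y": -0.0008,"z": 0.0013}
    - {"aperture": 0,"x": -0.07,"y": -0.0008,"z": 0.0013}
    - {"aperture": 0,"x": -0.07,"y": -0.0008,"z": 0.0013}

```text
time: 14.45
position: [0.4859, 0.112, 0.091]
ee_rot: [0.0, 0.688, 0.726, -0.0]
contact_force: [-0.4, -0.3, 0.1]
opening: 0.094
grip_force: 58.5
```

```bash
python3 m.py | sed -n '4,6p;7,9p;10p'
```

```text
top bar 96 nose a 0.10061228566439766 lat slope,@a=.06 -0.024774338289889952 0.0009063611229888744 top z [(np.float64(0.1), np.float64(0.1045)), (np.float64(0.125), np.float64(0.1046))]
top eyeL 217 lat mid -0.00012013072551169714 width 0.036743404583162775 top z 0.11947104863307113 a [0.0524 0.0718]
top eyeR 250 lat mid 0.00016911724890484106 width 0.036906663871749144 top z 0.1189272672207502 a [-0.0719 -0.0532]
scene bar 692 nose a 0.10024299517405294 lat slope,@a=.06 0.028737291492602207 -0.0005285651099383056 top z [(np.float64(0.1), np.float64(0.1063)), (np.float64(0.125), np.float64(0.1051)), (np.float64(0.15), np.float64(0.1054)), (np.float64(0.175), np.float64(0.1053)), (np.float64(0.2), np.float64(0.1053)), (np.float64(0.225), np.float64(0.1617))]
scene eyeL 239 lat mid 0.00283788399180822 width 0.03354884034679535 top z 0.11996700397133568 a [0.052  0.0703]
scene eyeR 316 lat mid 0.0023235722427858603 width 0.03330341703789662 top z 0.11987612002891501 a [-0.0717 -0.0532]
[0.4858 0.1133 0.091 ] [ 0.2155 -0.1097 -1.6683] [ 0.0356  0.0213 -0.0061]
```

The nose passed the left eye with no contact. I'll measure the bar between the eyes.

```bash
sed -i "s/(('bar',.1,.27,.085,.165),/(('bar',.073,.13,.085,.12),('bar',-.052,.051,.085,.12),('bar',-.12,-.074,.085,.12),/; s/np.arange(.1,.25,.025)/np.arange(-.1,.13,.015)/; s/('wrist','top','scene')/('top','scene')/" m.py
```

Emit:
creep_tool:
  motion:
    - {"aperture": 0,"x": -0.01}
    - {"aperture": 0,"x": -0.02}
    - {"aperture": 0,"x": -0.03}
    - {"aperture": 0,"x": -0.04}
    - {"aperture": 0,"x": -0.045}
    - {"aperture": 0,"x": -0.045}

```text
time: 15.2
position: [0.4883, 0.0674, 0.091]
ee_rot: [0.0, 0.688, 0.726, 0.0]
contact_force: [-0.3, 0.3, 0.1]
opening: 0.091
grip_force: 58.5
```

```bash
python3 m.py | sed 's/np.float64//g'
```

```text
top bar none
top bar 71 nose a -0.014875482189260424 lat slope,@a=.06 0.00473842946724977 7.226793034276416e-05 top z [((-0.01), (0.1043)), ((0.005), (0.104)), ((0.02), (0.1039))]
top bar none
top eyeL none
top eyeR 248 lat mid 0.00016058511857363483 width 0.03685715317982771 top z 0.11898950174342122 a [-0.0716 -0.0531]
scene bar 107 nose a 0.07837803171831433 lat slope,@a=.06 0.0026434590854835793 0.002548358165575414 top z [((0.08), (0.1046)), ((0.095), (0.1052)), ((0.11), (0.1054)), ((0.125), (0.1056))]
scene bar 172 nose a -0.014593567814640485 lat slope,@a=.06 0.0127552013766559 0.003020851971890056 top z [((-0.01), (0.1044)), ((0.005), (0.1049)), ((0.02), (0.1049)), ((0.035), (0.1051)), ((0.05), (0.1055))]
scene bar none
scene eyeL 240 lat mid 0.0023962690268940386 width 0.033837681833179346 top z 0.12002190554491284 a [0.0519 0.0705]
scene eyeR 313 lat mid 0.0027617136623576313 width 0.03323272849127691 top z 0.11956127282662682 a [-0.0716 -0.0529]
[0.4882 0.0682 0.091 ] [ 0.5711 -0.1488 -0.8636] [-0.0052  0.0192 -0.0172]
```

Emit:
creep_tool:
  motion:
    - {"aperture": 0,"x": -0.005,"z": -0.0004,"yaw": -0.004}
    - {"aperture": 0,"x": -0.015,"z": -0.0004,"yaw": -0.004}
    - {"aperture": 0,"x": -0.025,"z": -0.0004,"yaw": -0.004}
    - {"aperture": 0,"x": -0.035,"z": -0.0004,"yaw": -0.004}
    - {"aperture": 0,"x": -0.045,"z": -0.0004,"yaw": -0.004}
    - {"aperture": 0,"x": -0.055,"z": -0.0004,"yaw": -0.004}
    - {"aperture": 0,"x": -0.065,"z": -0.0004,"yaw": -0.004}
    - {"aperture": 0,"x": -0.072,"z": -0.0004,"yaw": -0.004}
    - {"aperture": 0,"x": -0.076,"z": -0.0004,"yaw": -0.004}
    - {"aperture": 0,"x": -0.076,"z": -0.0004,"yaw": -0.004}

```text
time: 16.3
position: [0.4925, -0.0081, 0.0914]
ee_rot: [0.0, 0.686, 0.727, 0.0]
contact_force: [0.2, 0.4, -1.1]
opening: 0.094
grip_force: 58.5
```

```bash
python3 m.py | sed 's/np.float64//g'
```

```text
top bar none
top bar none
top bar none
top eyeL none
top eyeR none
scene bar 228 nose a 0.07832463723904401 lat slope,@a=.06 0.40419728407926053 -0.010514948418593215 top z [((0.08), (0.1057)), ((0.095), (0.1177)), ((0.11), (0.1177)), ((0.125), (0.1112))]
scene bar 268 nose a -0.04853103077151083 lat slope,@a=.06 -0.007121141244134331 0.002836368763346892 top z [((-0.055), (0.1047)), ((-0.04), (0.1055)), ((-0.025), (0.1053)), ((-0.01), (0.1054)), ((0.005), (0.1058)), ((0.02), (0.1059)), ((0.035), (0.1056)), ((0.05), (0.1053))]
scene bar 57 nose a -0.08983887173084355 lat slope,@a=.06 0.07145885605396567 0.013436974766330479 top z [((-0.085), (0.1053)), ((-0.07), (0.1051))]
scene eyeL 239 lat mid 0.002615887121891757 width 0.03336772330658792 top z 0.11988169019936687 a [0.0514 0.0704]
scene eyeR 297 lat mid 0.002239988691315733 width 0.03403189839674148 top z 0.11959868439447746 a [-0.0719 -0.053 ]
[ 0.4923 -0.0074  0.0914] [-0.5514  0.4924 -1.402 ] [ 0.0196 -0.0434 -0.0154]
```

Emit:
creep_tool:
  motion:
    - {"aperture": 0}
    - {"aperture": 0}
    - {"aperture": 0}
    - {"aperture": 0}
    - {"aperture": 0}

```text
time: 16.9
position: [0.4924, -0.0075, 0.0914]
ee_rot: [0.0, 0.686, 0.728, 0.0]
contact_force: [0.0, 0.2, -1.3]
opening: 0.095
grip_force: 58.5
```

```bash
python3 -c "
from h import *
im,d,W=cam('scene'); save(cv2.resize(im[160:330,20:330],None,fx=2.4,fy=2.4),'fin.png')
F=[]
for i in range(6): cam('top'); s=robot.read_state(); F.append(np.r_[s['contact_force'],s['ft_torque']])
print(np.mean(F,0).round(3))"
```

```text
[-0.191 -0.229 -0.817  0.018  0.01   0.002]
```

View pics/fin.png

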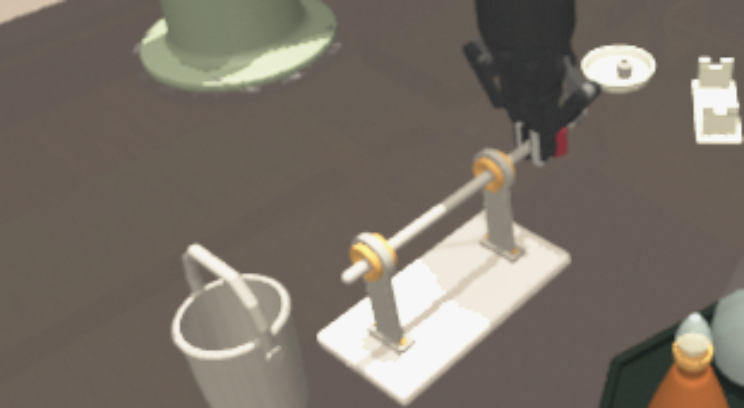

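The crop shows the bar through both eyes, at (492,168) and (373,255), with its nose standing out at (348,275). The pot stands upright beside the stand, and the only force on the wrist is the bar's weight. I'll hand it in.

```bash
python3 -c "
from workcell import robot
print(robot.hand_in())"
```

```text
the job is handed in; nothing more can be done
None
```

The pot stands upright on the glass just to the right of the stand, and the bar is threaded through both eyes with about 20 mm standing out, held still in the grip with no measurable push on the eyes; the job was handed in at about 17 s and no verdict came back.

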